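# Set a turboprop lever quadrant to high idle

## Robot

A 6-joint arm with a two-finger parallel gripper is mounted at the origin on the work surface. World frame = base frame: x ahead of the robot, y to its left, z up, the work surface at z = 0. Lengths are in mm, angles in rad, forces in N, time in s.
With the tool pointing down it reaches from about 350 to 775 mm from the base axis. Payload 7.3 kg.
Tool frame: the origin (TCP) lies on the centre line of the jaws, within the pads' length; the fingertips stand bot.tip_reach ahead of it and the grasp point (between the pads) lies 6 mm ahead of it (bot.tip_reach is the distance from the TCP to the fingertips, in mm); z points along the fingers, y is the direction in which the jaws open and shut (so a half turn about z gives the same grasp; the last joint's range is limited). The gripper opens to 92 mm and grips with 3 to 60 N. Pads are 19 mm wide; open, the fingers measure 130 mm over their backs; the gripper's body (75 mm by 190 mm) begins 47 mm behind the grasp point.
Start: joints at [1.121, 0.342, 1.524, -0, 1.275, -0.146], TCP at [157.037, 500.981, 251.741] pointing down, gripper open.
Joint ranges: [-2.53, 2.53], [-0.77, 2.02], [0.04, 2.7], [-1, 4.14], [0.28, 2.66], [-3.11, 3.11]. Speed limits (rad/s): [2.57, 2.57, 3.14, 3.14, 3.14, 3.14].

## Interface

Orientations are given as [roll, pitch, yaw] about the fixed x, y, z axes, in that order (R = Rz(yaw) Ry(pitch) Rx(roll)).
In Python, from plant import bot gives the robot as it stands.
- The arm moves only by the tool step_arm, never from a script. Its argument "deltas" is a list of rows, each a list of 6 numbers: the shift along the tool's x, y, z in mm, then the turn, a rotation vector about the tool's x, y, z in rad. A call has 1 to 5 rows; each row is the pose to reach, as a shift and turn from the pose commanded when the call began, along the tool's axes at that moment; what a row does not reach only later rows make up. A row lasts 1/12 s, in which the tool goes at most 41.7 mm and 7.16 degrees, less where a joint would pass 70% of its speed; a pose out of reach is approached as far as the arm can. A call with a gripper value outside its range is refused whole. "fingers" is the finger opening in mm, from 0 to 91.8, set as the call begins (left out, the last holds). The fingers move at their own pace and stop on an object; the grip force is fixed at half the most. Time passes only in rows, so rows that repeat a pose let the fingers close. It gives the time, the measured TCP pose, the force and the opening at its end, in the units of the state.
- bot.get_obs(): the state, without advancing time (a new reading comes with each control period).
- bot.capture(name): name is "scene" or "top" or "wrist"; returns a dict with "color" (400x640x3 uint8, red, green, blue), "fx", "fy", "cx", "cy" (pixels), "k1" (the pictures are not rectified: a ray, as slopes to the right and down, at radius r is drawn at 1 + k1 r^2 times it, then the intrinsics apply), "R" (3x3) and "t" (3): a world point X has camera coordinates R X + t. Camera axes: x right, y down, z forward; pixel columns grow to the right and rows downward; lengths in mm; the calibration is good to about 2 mm. A picture is of the moment at which its call begins. There is no depth.
- bot.close_job(): hands the job in, once; it reports no verdict.
Trained networks look in a picture, given as the dict that the camera call returned (one of the last four; its "shot" number tells which), for a name from the list of things; names that differ only in an ending like _2 or _b are one class to them, and where a whole thing is asked for, a point or a joint stands for the part that bears it (a point fixed in the world has none). Each returns a list of dicts, best first, with "p" (0 to 1); they miss things now and then, are a little off and sometimes report something else, mostly with a low value. They report only what shows in the picture. A call takes as long as a camera call.
- bot.boxes_of(query, picture): "rect" ([centre column, centre row, width, height] in pixels, round what is visible of it).
The state is a dict: "time": time; "joint_positions": joint angles; "dq": joint speeds; "tau": joint torques, N m; "tool_pos": TCP position; "tcp_rot": TCP orientation; "contact_force": force on the tool from outside, world axes, zero at the start; "moment": the same for the moment, N m; "grip_width": finger opening in mm.
Only numpy, scipy, OpenCV 4.12 (cv2) and the standard library are available. Lean on these libraries where they do the work, as an engineer would, in place of code of your own. Each camera call takes 0.05 s, during which the arm holds its last target. There are 200 camera calls.

## Task

Set the lever quadrant on the stall the way it stands just before the take-off run: push the middle (propeller) lever fully forward to its stop, and push the right-hand (condition) lever forward, on through its low-idle detent, until it rests against its front stop (high idle). Only push the knobs with the fingers, never take one between them; leave the left-hand (power) lever where it is and do not disturb the parts lying around.

Things in the scene. Friction and masses are not known exactly. Their poses are not given: they have to be found in the camera images.
- quadrant: fixed grey aircraft lever quadrant, 150 x 151 mm, drum crown 142 mm above the table, on a fixed 300 mm square, 18 mm plywood board. Three levers side by side in slots at y = +45 mm (power), 0 (propeller), -45 mm (condition). Origin: on the table under the middle; +x forward (the way levers are pushed), +y left; the levers' axle lies along y at z = 82 mm above the origin
- condition_lever (a joint): right-hand lever. Rad: 0 = fully back (leaning 0.55 towards quadrant -x), grows as the knob is pushed forward, 1.10 = front stop (leaning 0.55 forward). Two stages: a spring detent (low idle) at about 0.5, with a bump of 9 N (0.27 to 0.46) felt at the knob on the way in and 12 N (from 0.52, crest at 0.64) on the way out; then it runs on to the front stop, high idle. Elsewhere friction, 2 N at the knob, holds it
- prop_lever (a joint): middle lever. Rad: 0 = fully back (leaning 0.55 towards quadrant -x), grows as the knob is pushed forward, 1.10 = front stop (leaning 0.55 forward). No detent; friction, 2 N at the knob, holds it wherever it is left. Its blade, like the others', is steel, 10 mm wide below the knob and 4 mm thick
- power_lever (a joint): left-hand lever. Rad: 0 = fully back (leaning 0.55 towards quadrant -x), grows as the knob is pushed forward, 1.10 = front stop (leaning 0.55 forward). No detent; friction, 2 N at the knob, holds it
- condition_knob (a point): centre of the condition (right-hand) lever's black knob, a grooved block 22 mm along the travel, 22 mm wide, 30 mm tall; it rides 125 mm from the axle. Frame: x forward along the knob's travel, y left along the axle, z outward along the lever
- prop_knob (a point): centre of the propeller (middle) lever's black knob, a ribbed disc standing on edge, 33 mm across, 18 mm wide; it rides 125 mm from the axle. Frame: x forward along the knob's travel, y left along the axle, z outward along the lever
- power_knob (a point): centre of the power (left-hand) lever's black knob, a barrel lying across the lever, 24 mm thick, 36 mm long; it rides 125 mm from the axle. Frame: x forward along the knob's travel, y left along the axle, z outward along the lever
- spare_knob: a loose black lever knob on a steel foot, 30 mm across, 36 mm tall, standing on the display board; origin: centre of its underside
- connector_plug: a loose round aluminium electrical plug, 32 mm across, 48 mm tall, standing on the display board; origin: centre of its underside
- pipe_union: a loose brass pipe union, 34 mm across, 44 mm tall, standing on the display board; origin: centre of its underside
- big_gauge: a loose instrument lying dial up on the table, bezel 82 mm square, 95 mm tall; origin: centre of its underside
- small_gauge: a loose instrument lying dial up on the table, bezel 58 mm square, 65 mm tall; origin: centre of its underside
- parts_carton: a loose closed cardboard carton, 85 x 60 x 45 mm tall; origin: centre of its underside
- spanner: a loose open-ended spanner, 160 mm long, lying on the table; origin: half-way along its length, on the underside

How it is judged (in metres and radians):
At the end, for the whole second after the job is handed in: The condition lever and the propeller lever both rest against their front stops (joint value above 1.04 of 1.10 rad, about 7 mm at the knob) and are still; the power lever's knob is within 12 mm of where it started, and no loose part has moved by 20 mm or more (value of joint each of condition_lever, prop_lever above 1.04 rad and velocity of joint condition_lever between -0.05 and 0.05 rad/s and velocity of joint prop_lever between -0.05 and 0.05 rad/s and distance of power_knob from where it was at the start of the episode below 0.012 m and distance of each of spare_knob, connector_plug, pipe_union, big_gauge, small_gauge, parts_carton, spanner from where it was at the start of the episode below 0.02 m); the robot touches nothing.
It fails at once if the power lever was moved (its knob by more than 12 mm) (distance of power_knob from where it was at the start of the episode above 0.012 m).
It fails at once if a loose part was lifted, carried or knocked away (moved more than 20 mm) (distance of any of spare_knob, connector_plug, pipe_union, big_gauge, small_gauge, parts_carton, spanner from where it was at the start of the episode above 0.02 m).
It fails at once if a knob was taken between the fingers instead of being pushed ((x of the grasp point in the frame of condition_knob between -0.008 and 0.008 m and y of the grasp point in the frame of condition_knob between -0.01 and 0.01 m and z of the grasp point in the frame of condition_knob between -0.03 and 0.028 m and contact force between the fingers and anything else above 0.5 N) or (x of the grasp point in the frame of prop_knob between -0.008 and 0.008 m and y of the grasp point in the frame of prop_knob between -0.01 and 0.01 m and z of the grasp point in the frame of prop_knob between -0.03 and 0.028 m and contact force between the fingers and anything else above 0.5 N) or (x of the grasp point in the frame of power_knob between -0.008 and 0.008 m and y of the grasp point in the frame of power_knob between -0.01 and 0.01 m and z of the grasp point in the frame of power_knob between -0.03 and 0.028 m and contact force between the fingers and anything else above 0.5 N)).
It also fails if it takes over 42 s, if anything falls off the work surface, if the arm or the gripper's body presses on something with over 40 N, if the wrist force passes 120 N, or if a joint passes its speed limit or range.

## Working session

There is one attempt and no reset: what is moved stays moved. The work goes in short steps, Python scripts to look and compute and a tool call to move; the robot and the scene stay as the last step left them, time stands still between calls to the robot, and variables do not carry over. Pictures are saved under pics/ and viewed, about 8 in all and at most 12, crops included, and the job is handed in when it is done.

Besides the shell and the picture viewer there is one more tool, called after ">>>" in YAML: its name, and indented under it one key for each argument. step_arm: Moves the arm, as the interface text tells. Its arguments: {"type":"object","properties":{"deltas":{"type":"array"},"fingers":{"type":"number"}},"required":["deltas"]}

```bash
mkdir -p pics; ls; cat > h.py <<'E'
import numpy as np, cv2
from plant import bot
from scipy.spatial.transform import Rotation as Rot
def save(c,n): cv2.imwrite('pics/'+n+'.png',c['color'][:,:,::-1])
def proj(c,X):
    P=np.asarray(X,float).reshape(-1,3)@np.array(c['R']).T+np.array(c['t']); s=P[:,:2]/P[:,2:]
    s=s*(1+c['k1']*(s**2).sum(1,keepdims=True)); return s*[c['fx'],c['fy']]+[c['cx'],c['cy']]
def ray(c,uv):
    d=(np.array(uv,float)-[c['cx'],c['cy']])/[c['fx'],c['fy']]; s=d.copy()
    for _ in range(20): s=d/(1+c['k1']*(s@s))
    R=np.array(c['R']); o=-R.T@np.array(c['t']); v=R.T@np.r_[s,1]; return o,v/np.linalg.norm(v)
def atz(c,uv,z):
    o,v=ray(c,uv); return o+v*(z-o[2])/v[2]
E
python3 - <<'E'
from h import *
names="quadrant condition_knob prop_knob power_knob spare_knob connector_plug pipe_union big_gauge small_gauge parts_carton spanner".split()
for n in ["scene","top"]:
    c=bot.capture(n); save(c,n)
    R=np.array(c['R']);print(n,'cam',-R.T@np.array(c['t']),'fwd',R[2])
    for q in names:
        print(q,[(np.round(b['rect']).astype(int).tolist(),round(b['p'],2)) for b in bot.boxes_of(q,c)[:2]])
print(bot.get_obs(),bot.tip_reach)
E
```

```text
pics
scene cam [1589.26247399 -122.96218537 1107.58655957] fwd [-0.73328882  0.09134235 -0.67375372]
quadrant [([315, 227, 108, 113], 0.82)]
condition_knob [([306, 190, 8, 35], 0.53)]
prop_knob [([319, 194, 5, 25], 0.47)]
power_knob [([334, 185, 10, 18], 0.5)]
spare_knob [([359, 214, 10, 16], 0.45)]
connector_plug [([279, 215, 16, 16], 0.49)]
pipe_union [([274, 248, 11, 17], 0.6)]
big_gauge [([306, 190, 6, 36], 0.73), ([489, 235, 38, 41], 0.71)]
small_gauge [([166, 262, 30, 33], 0.72)]
parts_carton [([167, 204, 39, 30], 0.75)]
spanner [([451, 201, 46, 29], 0.53), ([488, 236, 36, 39], 0.27)]
top cam [ 328.62299122    6.03534826 1322.5434334 ] fwd [ 0.19333031 -0.0158358  -0.98100592]
quadrant [([315, 206, 92, 94], 0.6)]
condition_knob [([327, 212, 10, 11], 0.37), ([301, 198, 12, 2], 0.3)]
prop_knob [([314, 193, 4, 13], 0.5)]
power_knob [([301, 198, 13, 11], 0.43)]
spare_knob [([284, 221, 9, 7], 0.38), ([432, 182, 27, 21], 0.27)]
connector_plug []
pipe_union [([351, 189, 10, 10], 0.63)]
big_gauge [([187, 180, 32, 34], 0.58)]
small_gauge [([430, 184, 23, 20], 0.76)]
parts_carton [([444, 250, 28, 29], 0.93)]
spanner [([195, 240, 30, 35], 0.84)]
{'time': 1.2, 'joint_positions': array([ 1.12098589e+00,  3.42013762e-01,  1.52412370e+00, -4.21666644e-05,
        1.27541254e+00, -1.46005023e-01]), 'dq': array([ 2.93076192e-05, -1.66044615e-03,  3.96753125e-04, -1.06742192e-03,
        2.32834700e-03, -1.83581765e-03]), 'tau': array([-6.95102935e-04, -4.31139994e+01, -2.44479364e+01,  7.16085127e-02,
        4.81863006e-02,  6.33592617e-05]), 'tool_pos': array([157.04879035, 500.96099528, 251.72507066]), 'tcp_rot': array([3.14155633e+00, 4.61165972e-05, 2.83779952e+00]), 'contact_force': array([-0.60281418,  0.53057593,  0.14986509]), 'moment': array([-0.02242717, -0.02570305, -0.03970568]), 'grip_width': 91.7685592490131} 25.0
```

```bash
python3 - <<'E'
import cv2,numpy as np
a=cv2.imread('pics/scene.png')[150:300,220:420]; b=cv2.imread('pics/top.png')[140:270,220:420]
a=cv2.resize(a,None,fx=4,fy=4,interpolation=cv2.INTER_CUBIC)
b=cv2.resize(b,None,fx=4,fy=4,interpolation=cv2.INTER_CUBIC)
cv2.imwrite('pics/a.png',a);cv2.imwrite('pics/b.png',b)
E
```

```text
(no output)
```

View pics/a.png

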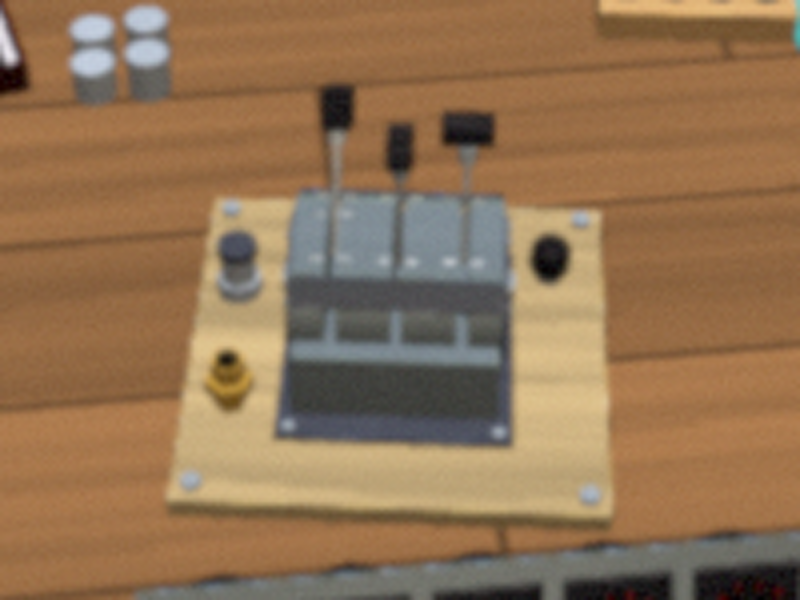

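View pics/b.png

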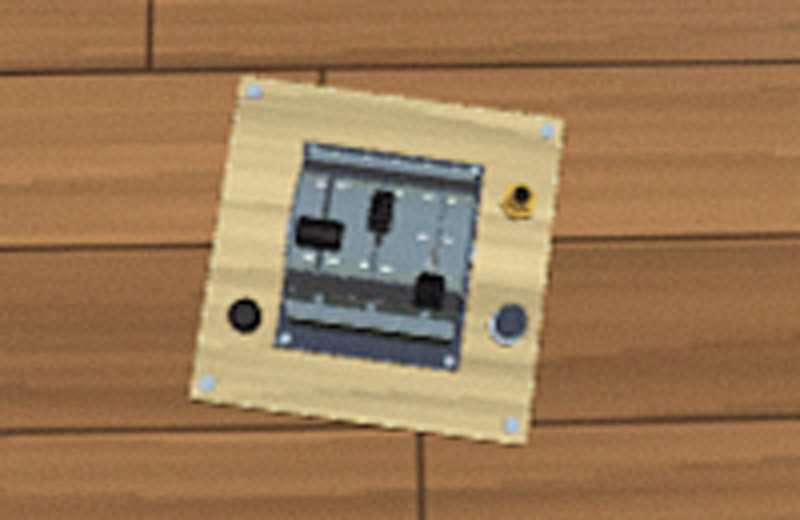

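```bash
cat >> h.py <<'E'
Q=None
def quadT():
    d=np.load('q.npy'); return d[:3]*[1,1,0],d[3]
def knob(y,q,r=125):
    o,yaw=quadT(); a=q-0.55
    return o+Rot.from_euler('z',yaw).apply([r*np.sin(a),y,82+r*np.cos(a)])
E
python3 - <<'E'
from h import *
from scipy.optimize import least_squares, minimize_scalar
t=bot.capture('top'); s=bot.capture('scene')
tc=[(220+x/4,140+y/4) for x,y in [(240,77),(563,120),(527,443),(192,400)]]
P=np.array([atz(t,p,18) for p in tc]); print(P.round(1),np.linalg.norm(P-np.roll(P,1,0),axis=1))
L=np.array([[150,150,18],[150,-150,18],[-150,-150,18],[-150,150,18.]])
sc=[(220+x/4,150+y/4) for x,y in [(170,500),(610,515),(600,212),(217,199)]]
# scene view: near-left = (+x,-y), near-right=(+x,+y), far-right=(-x,+y), far-left=(-x,-y)
Ls=np.array([[150,-150,18],[150,150,18],[-150,150,18],[-150,-150,18.]])
f=lambda v:(lambda W:np.r_[(proj(t,W(L))-tc).ravel(),(proj(s,W(Ls))-sc).ravel()])(lambda X:Rot.from_euler('z',v[2]).apply(X)+[v[0],v[1],0])
r=least_squares(f,[P[:,0].mean(),P[:,1].mean(),0]); print(r.x,np.degrees(r.x[2]),f(r.x).round(1))
np.save('q.npy',[r.x[0],r.x[1],0,r.x[2]])
for n,y,ut,us in [('power',45,(319,233),(468,128)),('prop',0,(380,212),(400,148)),('cond',-45,(431,290),(338,107))]:
    ut=np.array(ut)/4+[220,140]; us=np.array(us)/4+[220,150]
    g=lambda q,m:np.linalg.norm([ (proj(t,knob(y,q))-ut) if m==0 else (proj(s,knob(y,q))-us)])
    print(n,[(round(o.x,3),round(o.fun,2)) for o in [minimize_scalar(lambda q:g(q,m),bounds=(-.2,1.3),method='bounded') for m in (0,1)]], knob(y,.0).round(),knob(y,1.1).round())
E
```

```text
[[ 741.4  121.6   18. ]
 [ 695.7 -173.8   18. ]
 [ 402.8 -129.9   18. ]
 [ 445.9  163.8   18. ]] [298.51616955 298.93191775 296.14214566 296.84939323]
[ 5.73772022e+02 -1.74064584e+00 -1.52409190e-01] -8.73240335076518 [-0.6 -0.9 -0.3 -0.9 -0.8  0.  -1.5 -0.6 -1.4 -0.3  0.5 -0.3 -0.7 -1.1
 -1.2 -0.8]
power [(np.float64(0.353), np.float64(0.77)), (np.float64(0.36), np.float64(0.39))] [516.  53. 189.] [645.  33. 189.]
prop [(np.float64(0.532), np.float64(0.57)), (np.float64(0.56), np.float64(0.47))] [509.   8. 189.] [638. -12. 189.]
cond [(np.float64(0.092), np.float64(1.2)), (np.float64(0.109), np.float64(0.62))] [502. -36. 189.] [632. -56. 189.]
```

```bash
cat >> h.py <<'E'
def local(x,y,z):
    o,yaw=quadT(); return o+Rot.from_euler('z',yaw).apply([x,y,z])
def delta(goal,yawoff=0):
    """tool-frame shift+turn from present pose to TCP at goal (world), tool down, jaws along quadrant x"""
    ob=bot.get_obs(); R0=Rot.from_euler('xyz',ob['tcp_rot']); yaw=quadT()[1]+np.pi/2+yawoff
    R1=Rot.from_euler('xyz',[np.pi,0,yaw])
    d=R0.inv().apply(goal-ob['tool_pos']); w=(R0.inv()*R1).as_rotvec()
    o,ya=quadT(); l=Rot.from_euler('z',-ya).apply(ob['tool_pos']-o)
    print('t',round(ob['time'],2),'local',l.round(1),'d',d.round(1),'w',w.round(3),'F',np.round(ob['contact_force'],1),'grip',round(ob['grip_width'],1))
    return d,w
E
python3 -c "
from h import *
print(local(-55,0,300)); delta(local(-55,0,300))"
```

```text
[519.40957211   6.60944502 300.        ]
t 1.3 local [-488.2  433.6  251.7] d [-493.7 -363.3  -48.3] w [ 0.    -0.     1.419] F [-0.5 -0.4 -0.2] grip 92.2
```

>>> step_arm:
  deltas:
    - [-20,-10,-40,0,0,0.12]
    - [-50,-35,-48,0,0,0.24]
    - [-85,-60,-48,0,0,0.36]
    - [-120,-85,-48,0,0,0.48]
    - [-155,-112,-48,0,0,0.6]
  fingers: 0

```text
time: 1.72
tool_pos: [268.6, 351.4, 300.1]
tcp_rot: [3.14, -0.0, 2.233]
contact_force: [1.9, 0.3, 0.3]
grip_width: 63.0
```

```bash
python3 -c "
from h import *
delta(local(-55,0,300))"
```

```text
t 1.72 local [-355.3  302.7  300.1] d [-4.261e+02 -1.420e+01  1.000e-01] w [ 0.001 -0.001  0.814] F [1.9 0.3 0.3] grip 63.0
```

>>> step_arm:
  deltas:
    - [-40,-1,0,0,0,0.12]
    - [-80,-3,0,0,0,0.24]
    - [-120,-4,0,0,0,0.36]
    - [-160,-5,0,0,0,0.48]
    - [-200,-7,0,0,0,0.6]

```text
time: 2.13
tool_pos: [386.9, 189.6, 300.0]
tcp_rot: [3.141, -0.0, 1.632]
contact_force: [0.4, 0.9, 0.3]
grip_width: 29.6
```

```bash
python3 -c "
from h import *
delta(local(-55,0,300))"
```

```text
t 2.13 local [-213.7  160.7  300. ] d [-190.7  121.1    0. ] w [ 0.001 -0.     0.213] F [0.4 0.9 0.3] grip 29.6
```

>>> step_arm:
  deltas:
    - [-34,21,0,0,0,0.1]
    - [-68,42,0,0,0,0.2]
    - [-102,63,0,0,0,0.21]
    - [-136,84,0,0,0,0.213]
    - [-170,105,0,0,0,0.213]

```text
time: 2.55
tool_pos: [503.1, 26.8, 299.9]
tcp_rot: [3.141, -0.0, 1.424]
contact_force: [0.4, 0.9, -0.6]
grip_width: 0.6
```

>>> step_arm:
  deltas:
    - [-16,18,0,0,0,0]
    - [-16,18,0,0,0,0]
    - [-16,18,0,0,0,0]

```text
time: 2.8
tool_pos: [518.0, 9.4, 299.1]
tcp_rot: [-3.14, -0.0, 1.422]
contact_force: [-0.0, 0.5, 0.0]
grip_width: 0.4
```

```bash
python3 - <<'E'
from h import *
delta(local(-55,0,300))
c=bot.capture('wrist'); save(c,'w1')
for y,q in [(45,.355),(0,.545),(-45,.1)]: print(proj(c,knob(y,q)).round())
E
```

```text
t 2.8 local [-56.8   2.5 299.1] d [-2.5  1.8 -0.9] w [-0.001 -0.     0.004] F [-0.   0.5  0. ] grip 0.4
[[361. 156.]]
[[388. 212.]]
[[321. 256.]]
```

View pics/w1.png

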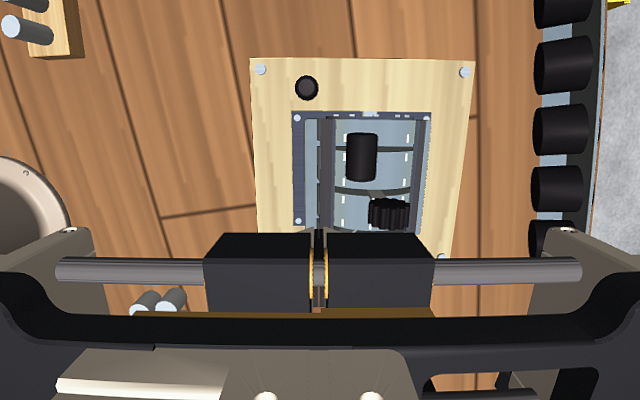

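>>> step_arm:
  deltas:
    - [-2.5,0,25,0,0,0.004]
    - [-2.5,0,55,0,0,0.004]
    - [-2.5,0,85,0,0,0.004]
    - [-2.5,0,100,0,0,0.004]
    - [-2.5,0,100,0,0,0.004]

```text
time: 3.27
tool_pos: [514.7, 9.5, 196.7]
tcp_rot: [-3.135, -0.0, 1.423]
contact_force: [-0.8, -0.8, 0.6]
grip_width: 0.3
```

>>> step_arm:
  deltas:
    - [0,5,0,0,0,0]
    - [0,10,0,0,0,0]
    - [0,15,0,0,0,0]
    - [0,20,0,0,0,0]
    - [0,25,0,0,0,0]

```text
time: 3.68
tool_pos: [543.0, 4.1, 200.7]
tcp_rot: [3.14, -0.0, 1.421]
contact_force: [-2.4, -0.6, 2.1]
grip_width: 0.9
```

```bash
python3 - <<'E'
from h import *
delta(local(30,0,199))
c=bot.capture('scene'); a=c['color'][150:300,220:420,::-1]
cv2.imwrite('pics/s2.png',cv2.resize(a,None,fx=4,fy=4,interpolation=cv2.INTER_CUBIC))
E
```

```text
t 3.68 local [-31.3   1.  200.7] d [-1.2 61.3  1.8] w [ 0.001 -0.     0.002] F [-2.4 -0.6  2.1] grip 0.9
```

View pics/s2.png

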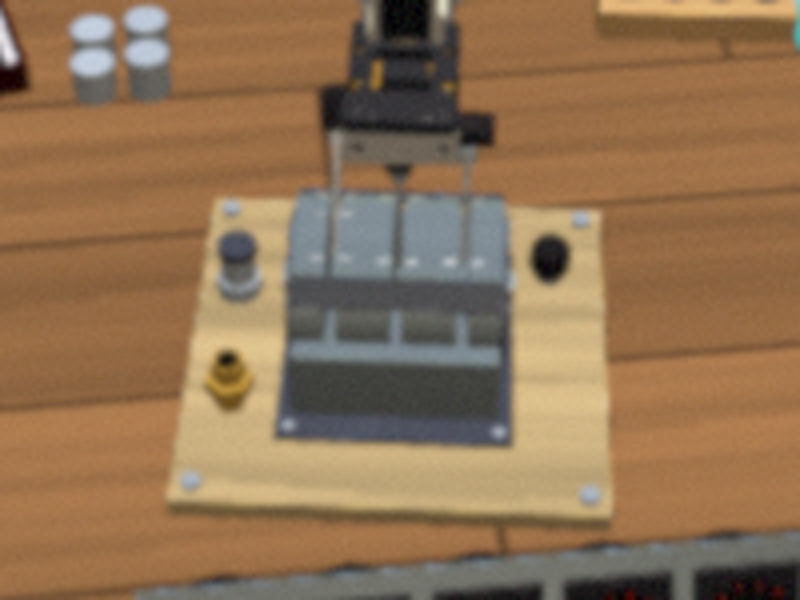

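>>> step_arm:
  deltas:
    - [-1,8,0,0,0,0]
    - [-1,16,1,0,0,0]
    - [-1,24,1,0,0,0]
    - [-1,32,1,0,0,0]
    - [-1,40,1,0,0,0]

```text
time: 4.15
tool_pos: [582.0, -3.1, 198.1]
tcp_rot: [-3.14, 0.0, 1.421]
contact_force: [-2.5, -0.2, -1.0]
grip_width: 0.5
```

>>> step_arm:
  deltas:
    - [0,3,0,0,0,0]
    - [0,6,0,0,0,0]
    - [0,9,0,0,0,0]
    - [0,12,0,0,0,0]
    - [0,14,0,0,0,0]

```text
time: 4.57
tool_pos: [595.6, -5.0, 198.7]
tcp_rot: [3.142, -0.0, 1.421]
contact_force: [-1.6, 0.8, -1.6]
grip_width: 0.5
```

```bash
python3 -c "
from h import *
delta(local(30,0,199))"
```

```text
t 4.57 local [2.200e+01 1.000e-01 1.987e+02] d [-0.1  8.  -0.3] w [ 0.    -0.     0.002] F [-1.6  0.8 -1.6] grip 0.5
```

>>> step_arm:
  deltas:
    - [0,2,0,0,0,0]
    - [0,4,0,0,0,0]
    - [0,6,0,0,0,0]
    - [0,7,0,0,0,0]
    - [0,8,0,0,0,0]

```text
time: 4.98
tool_pos: [603.3, -6.2, 198.8]
tcp_rot: [3.142, -0.0, 1.421]
contact_force: [-2.8, -0.4, -1.1]
grip_width: 0.2
```

>>> step_arm:
  deltas:
    - [0,1,0,0,0,0]
    - [0,2,0,0,0,0]
    - [0,2,0,0,0,0]

```text
time: 5.23
tool_pos: [605.4, -6.5, 198.7]
tcp_rot: [3.141, -0.0, 1.421]
contact_force: [-1.7, 0.1, -0.5]
grip_width: 0.0
```

Not at the stop yet; continuing gently.

>>> step_arm:
  deltas:
    - [0,1,0,0,0,0]
    - [0,2,0,0,0,0]
    - [0,3,0,0,0,0]
    - [0,3,0,0,0,0]

```text
time: 5.57
tool_pos: [607.8, -6.8, 198.7]
tcp_rot: [-3.14, -0.0, 1.421]
contact_force: [-4.4, 0.2, 0.4]
grip_width: 0.6
```

>>> step_arm:
  deltas:
    - [0,1,0,0,0,0]
    - [0,2,0,0,0,0]
    - [0,3,0,0,0,0]
    - [0,3,0,0,0,0]

```text
time: 5.9
tool_pos: [608.1, -6.9, 198.7]
tcp_rot: [-3.134, 0.0, 1.421]
contact_force: [-15.4, 1.5, 7.0]
grip_width: 0.5
```

>>> step_arm:
  deltas:
    - [0,-10,0,0,0,0]
    - [0,-25,0,0,0,0]
    - [0,-30,-35,0,0,0]
    - [0,-30,-70,0,0,0]
    - [0,-30,-70,0,0,0]

```text
time: 6.32
tool_pos: [584.6, -3.2, 276.5]
tcp_rot: [3.127, -0.0, 1.421]
contact_force: [0.3, 0.3, 0.9]
grip_width: 0.6
```

>>> step_arm:
  deltas:
    - [-8,-30,-10,0,0,0]
    - [-20,-60,-10,0,0,0]
    - [-32,-90,-10,0,0,0]
    - [-45,-118,-10,0,0,0]
    - [-45,-118,-10,0,0,0]

```text
time: 6.73
tool_pos: [454.5, -30.4, 279.2]
tcp_rot: [3.141, 0.001, 1.42]
contact_force: [1.6, -0.2, -1.1]
grip_width: 0.2
```

```bash
python3 - <<'E'
from h import *
delta(local(-110,-45,198))
c=bot.capture('top'); 
print(proj(c,[knob(0,.545),knob(0,1.1),knob(-45,.1),knob(45,.355)]).round(1))
a=c['color'][140:270,220:420,::-1]
cv2.imwrite('pics/t2.png',cv2.resize(a,None,fx=4,fy=4,interpolation=cv2.INTER_CUBIC))
E
```

```text
t 6.73 local [-113.5  -46.4  279.2] d [ 1.5  3.5 81.2] w [0.    0.001 0.002] F [ 1.6 -0.2 -1.1] grip 0.2
[[314.5 192.4]
 [317.3 173.5]
 [326.6 212. ]
 [299.  198. ]]
```

View pics/t2.png

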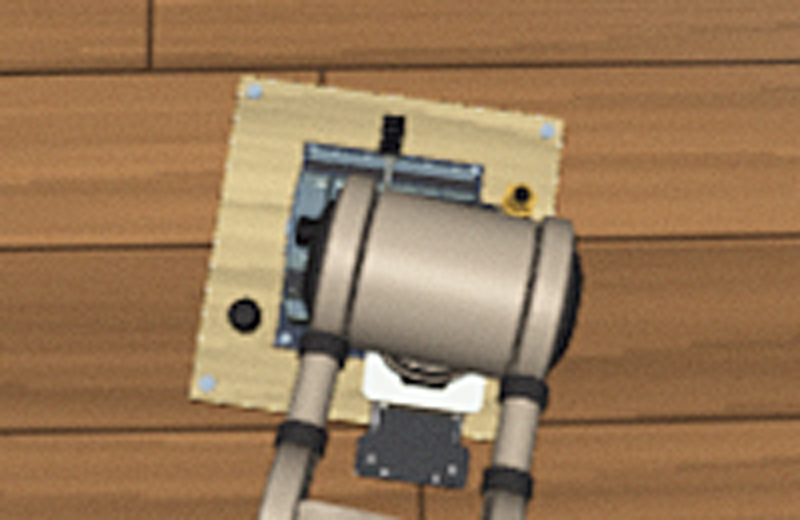

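>>> step_arm:
  deltas:
    - [1,0,25,0,0,0]
    - [1,0,55,0,0,0]
    - [1,0,80,0,0,0]
    - [1,0,81,0,0,0]
    - [1,5,81,0,0,0]

```text
time: 7.2
tool_pos: [463.5, -29.3, 197.4]
tcp_rot: [-3.14, -0.0, 1.421]
contact_force: [0.3, 0.4, 0.3]
grip_width: 0.0
```

>>> step_arm:
  deltas:
    - [0,6,0,0,0,0]
    - [0,12,0,0,0,0]
    - [0,18,0,0,0,0]
    - [0,24,0,0,0,0]
    - [0,30,0,0,0,0]

```text
time: 7.62
tool_pos: [493.5, -34.0, 198.4]
tcp_rot: [3.141, -0.0, 1.421]
contact_force: [-3.3, 0.8, 3.8]
grip_width: 0.6
```

```bash
python3 -c "
from h import *
delta(local(34,-45,198))"
```

```text
t 7.62 local [-74.5 -44.1 198.4] d [ -1.2 108.5   0.5] w [ 0.    -0.     0.002] F [-3.3  0.8  3.8] grip 0.6
```

>>> step_arm:
  deltas:
    - [-1,6,0,0,0,0]
    - [-1,12,0,0,0,0]
    - [-1,18,0,0,0,0]
    - [-1,24,0,0,0,0]
    - [-1,30,0,0,0,0]

```text
time: 8.03
tool_pos: [523.3, -39.7, 197.7]
tcp_rot: [3.141, -0.0, 1.421]
contact_force: [-3.0, 0.5, 2.1]
grip_width: 0.2
```

>>> step_arm:
  deltas:
    - [0,6,0,0,0,0]
    - [0,12,0,0,0,0]
    - [0,18,0,0,0,0]
    - [0,24,0,0,0,0]
    - [0,30,0,0,0,0]

```text
time: 8.45
tool_pos: [552.4, -44.1, 197.6]
tcp_rot: [-3.141, -0.0, 1.421]
contact_force: [-1.2, -1.1, -0.1]
grip_width: 0.6
```

>>> step_arm:
  deltas:
    - [0,6,0,0,0,0]
    - [0,12,0,0,0,0]
    - [0,18,0,0,0,0]
    - [0,24,0,0,0,0]
    - [0,30,0,0,0,0]

```text
time: 8.87
tool_pos: [582.1, -48.4, 197.3]
tcp_rot: [-3.141, -0.0, 1.421]
contact_force: [-2.1, 0.3, -1.5]
grip_width: 0.3
```

```bash
python3 -c "
from h import *
delta(local(34,-45,198))"
```

```text
t 8.87 local [ 15.3 -44.9 197.3] d [-0.2 18.7 -0.7] w [-0.001 -0.     0.002] F [-2.1  0.3 -1.5] grip 0.3
```

>>> step_arm:
  deltas:
    - [0,4,0,0,0,0]
    - [0,8,0,0,0,0]
    - [0,11,0,0,0,0]
    - [0,13,0,0,0,0]
    - [0,15,0,0,0,0]

```text
time: 9.28
tool_pos: [596.9, -50.7, 198.0]
tcp_rot: [3.141, -0.0, 1.421]
contact_force: [-2.3, -0.1, -0.5]
grip_width: 0.3
```

>>> step_arm:
  deltas:
    - [0,1,0,0,0,0]
    - [0,2,0,0,0,0]
    - [0,3,0,0,0,0]
    - [0,4,0,0,0,0]
    - [0,4,0,0,0,0]

```text
time: 9.7
tool_pos: [600.7, -51.3, 197.8]
tcp_rot: [3.141, -0.0, 1.421]
contact_force: [-0.5, 0.4, 0.2]
grip_width: 0.4
```

>>> step_arm:
  deltas:
    - [0,1,0,0,0,0]
    - [0,2,0,0,0,0]
    - [0,3,0,0,0,0]
    - [0,3,0,0,0,0]

```text
time: 10.03
tool_pos: [601.3, -51.3, 197.7]
tcp_rot: [-3.136, -0.0, 1.421]
contact_force: [-9.7, 1.1, 5.4]
grip_width: 0.1
```

>>> step_arm:
  deltas:
    - [0,1,0,0,0,0]
    - [0,2,0,0,0,0]
    - [0,2,0,0,0,0]

```text
time: 10.28
tool_pos: [601.6, -51.4, 197.6]
tcp_rot: [-3.132, 0.0, 1.421]
contact_force: [-17.6, 2.7, 9.2]
grip_width: 0.3
```

>>> step_arm:
  deltas:
    - [0,-10,0,0,0,0]
    - [0,-25,0,0,0,0]
    - [0,-30,-35,0,0,0]
    - [0,-30,-70,0,0,0]
    - [0,-30,-90,0,0,0]

```text
time: 10.7
tool_pos: [576.7, -47.7, 291.7]
tcp_rot: [3.136, 0.0, 1.421]
contact_force: [0.5, -1.0, 0.5]
grip_width: 0.5
```

>>> step_arm:
  deltas:
    - [0,-35,-10,0,0,0]
    - [0,-75,-10,0,0,0]
    - [0,-115,-10,0,0,0]
    - [0,-150,-10,0,0,0]
    - [0,-170,-10,0,0,0]

```text
time: 11.12
tool_pos: [404.8, -21.5, 298.1]
tcp_rot: [3.141, -0.0, 1.421]
contact_force: [0.8, -0.3, -0.3]
grip_width: 0.4
```

>>> step_arm:
  deltas:
    - [0,0,0,0,0,0]
    - [0,0,0,0,0,0]
    - [0,0,0,0,0,0]

```text
time: 11.37
tool_pos: [408.9, -22.4, 298.2]
tcp_rot: [3.139, 0.0, 1.421]
contact_force: [-0.3, -0.3, -0.3]
grip_width: 0.4
```

```bash
python3 - <<'E'
from h import *
delta(local(-110,-45,198))
K=[knob(0,1.1),knob(-45,1.1),knob(-45,1.0),knob(45,.355)]
o=[]
for n,(r0,r1) in [('top',(140,270)),('scene',(150,270))]:
    c=bot.capture(n); print(n,((proj(c,K)-[220,r0])*4).round().tolist())
    o.append(cv2.resize(c['color'][r0:r1,220:420,::-1],None,fx=4,fy=4,interpolation=cv2.INTER_CUBIC))
    for q in "spare_knob connector_plug pipe_union big_gauge small_gauge parts_carton spanner".split():
        print(q,[(np.round(b['rect']).astype(int).tolist(),round(b['p'],2)) for b in bot.boxes_of(q,c)[:1]])
cv2.imwrite('pics/e1.png',o[0]);cv2.imwrite('pics/e2.png',o[1])
E
```

```text
t 11.37 local [-159.9  -45.5  298.2] d [  0.4  49.6 100.4] w [0.002 0.    0.002] F [-0.3 -0.3 -0.3] grip 0.4
top [[389.0, 134.0], [445.0, 141.0], [444.0, 153.0], [316.0, 232.0]]
spare_knob []
connector_plug []
pipe_union [([300, 198, 9, 7], 0.55)]
big_gauge [([186, 180, 31, 30], 0.95)]
small_gauge [([431, 180, 26, 18], 0.68)]
parts_carton [([444, 252, 28, 29], 0.87)]
spanner [([195, 240, 32, 32], 0.54)]
scene [[394.0, 235.0], [324.0, 233.0], [325.0, 214.0], [466.0, 127.0]]
spare_knob [([359, 214, 9, 11], 0.41)]
connector_plug [([279, 216, 15, 14], 0.71)]
pipe_union [([273, 249, 10, 16], 0.44)]
big_gauge [([488, 235, 36, 40], 0.97)]
small_gauge [([165, 260, 28, 33], 0.68)]
parts_carton [([166, 204, 37, 31], 0.66)]
spanner [([450, 201, 48, 31], 0.86)]
```

View pics/e1.png

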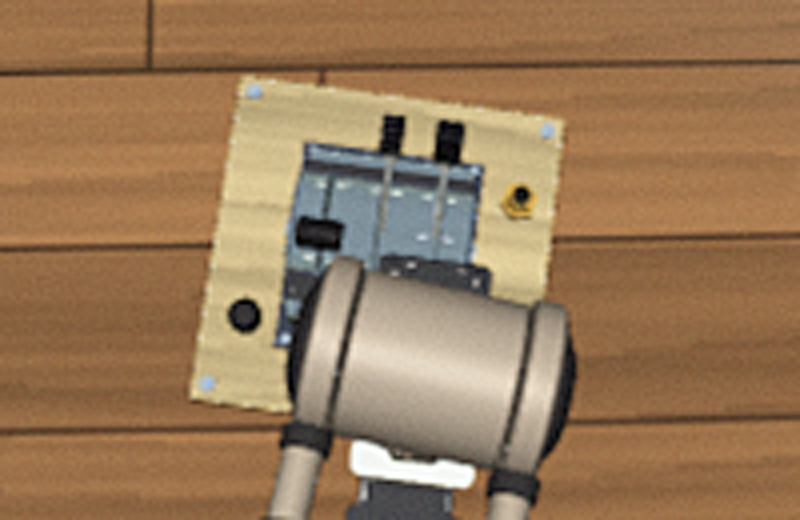

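View pics/e2.png

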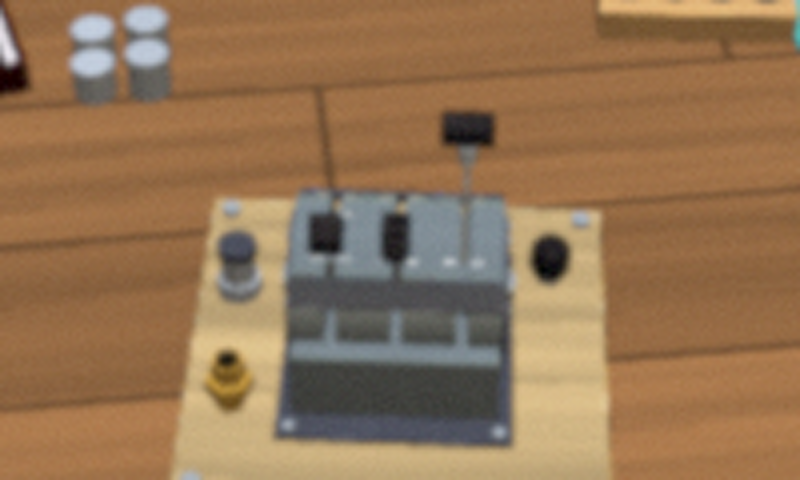

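Both front knobs sit at the positions predicted for 1.10 rad. In the scene view, the condition knob is at (326,233) against (324,233) and the propeller knob at (396,237) against (394,235). The power knob is still at (319,233) in the top view and (468,128) in the scene view. The loose parts look unmoved.

```bash
python3 -c "
from h import *
print(bot.close_job())"
```

```text
the job is handed in; nothing more can be done
None
```

I pushed the propeller lever and then the condition lever forward with the closed fingers, the condition lever on through its detent. Both went until the stop was felt, at about 15–18 N, and then I backed off, raised the arm clear and handed the job in at about 12 s.

**Levers:** In the last top and scene pictures, both knobs lie within about a pixel of where 1.10 rad puts them. The wrist force was back to zero before I handed in. The power knob shows no movement in either view.

**Loose parts:** The scene-view detections of all seven parts stayed within about 2 pixels of where they started. Those detections of the smaller parts were only moderately confident.

**Checks that failed or disagreed:**
- In the last top view the network missed the spare knob and the connector plug; the arm was hiding the plug.
- In that view the network also took the power knob for the pipe union. The picture itself shows the union, the spare knob and the power knob in their places.
- Both stops were felt about 3 to 6 mm further along than my first estimates, by the same amount for both levers. I put this down to the fingers being slimmer than I assumed.

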